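# Demould the bar-grip bag pusher

## Robot

A 6-joint arm with a two-finger parallel gripper is mounted at the origin on a cart in front of the work surface, level with it; the furniture and walls round the work are solid. World frame = base frame: x ahead of the robot, y to its left, z up, the work surface at z = 0. Lengths are in mm, angles in degrees, forces in N, time in s.
With the tool pointing down it reaches from about 300 to 850 mm from the base axis. Payload 4.2 kg.
Tool frame: the origin (TCP) lies at the very end of the fingers, on their centre line; the grasp point (between the pads) lies 19 mm behind it; x points along the fingers, y is the direction in which the jaws open and shut, and the axes are right-handed (so a half turn about x gives the same grasp; the last joint's range is limited). The gripper opens to 91 mm and grips with 3 to 60 N. Pads are 32 mm wide; open, the fingers measure 118 mm over their backs; the gripper's body (76 mm by 178 mm) begins 60 mm behind the grasp point.
Start: joints at [-71.448, 18.312, 89.639, -0, 72.044, -1.146], TCP at [193.817, -541.367, 213.976] pointing down, gripper open.
Joint ranges: [-177.97, 177.97], [-48.28, 115.42], [12.27, 149.76], [-77.06, 257.06], [2.81, 150.46], [-146.56, 146.56]. Speed limits (degrees/s): [147.25, 147.25, 180, 180, 180, 180].

## Interface

Orientations are given as [roll, pitch, yaw] about the fixed x, y, z axes, in that order (R = Rz(yaw) Ry(pitch) Rx(roll)).
In Python, from workcell import sensors, grab_frame, job_done, finder gives the robot as it stands.
- The arm moves only by the tool play_rows, never from a script. Its argument "motion" is a list of rows, each a list of 5 numbers: the shift along the world's x, y, z in m, then the turn about the world's z in rad, then the opening, from 0 (shut) to 1 (fully open). In form: [[tx, ty, tz, roll, fingers], ...]. A call has exactly 8 rows; each row is the pose to reach, as a shift and turn from the pose commanded when the call began; what a row does not reach only later rows make up. A row lasts 1/12 s, in which the tool goes at most 41.7 mm and 7.16 degrees, less where a joint would pass 70% of its speed; a pose out of reach is approached as far as the arm can. A call with a gripper value outside its range is refused whole. The fingers move at their own pace and stop on an object; "squeeze" is the grip in N (left out, the last holds). Time passes only in rows, so rows that repeat a pose let the fingers close, or fill a call up. It gives the time, the measured TCP pose, the force and the opening at its end, in the units of the state.
- sensors.state(): the state, without advancing time (a new reading comes with each control period).
- grab_frame(name): name is "side" or "top"; returns a dict with "img" (384x512x3 uint8, blue, green, red), "fx", "fy", "cx", "cy" (pixels), "rvec" (rotation vector, rad) and "tvec" (3), from world to camera coordinates, as OpenCV has them. Camera axes: x right, y down, z forward; pixel columns grow to the right and rows downward; lengths in mm; the calibration is good to about 2 mm. A picture is of the moment at which its call begins. There is no depth.
- job_done(): hands the job in, once; it reports no verdict.
Trained networks look in a picture, given as the dict that the camera call returned (one of the last four; its "shot" number tells which), for a name from the list of things; names that differ only in an ending like _2 or _b are one class to them, and where a whole thing is asked for, a point or a joint stands for the part that bears it (a point fixed in the world has none). Each returns a list of dicts, best first, with "conf" (0 to 1); they miss things now and then, are a little off and sometimes report something else, mostly with a low value. They report only what shows in the picture. A call takes as long as a camera call. They do not tell look-alikes from the thing itself.
- finder.spot_in(picture, label): "point" ([column, row] in pixels, amid what is visible of it).
- finder.spot_point(picture, label): "point" ([column, row] in pixels: a listed point, or the origin of a listed thing).
The state is a dict: "time_s": time; "qpos": joint angles; "qvel": joint speeds; "effort": joint torques, N m; "ee_pos": TCP position; "ee_rot": TCP orientation; "force": force on the tool from outside, world axes, zero at the start; "torque": the same for the moment, N m; "gripper_width": finger opening in mm.
Only numpy, scipy, OpenCV 4.12 (cv2) and the standard library are available. Lean on these libraries where they do the work, as an engineer would, in place of code of your own. Each camera call takes 0.05 s, during which the arm holds its last target.

## Task

Two blue plastic bag pushers have been cast in open moulds, pale aluminium blocks. Lift the rectangular one with the straight bar grip up out of its mould, lower it into the empty shallow steel tray on the table, and let go only once it is down, so that it is left standing flat on its foot on the tray's floor. Leave the round pusher in its mould.

Things in the scene. Friction and masses are not known exactly. Their poses are not given: they have to be found in the camera images.
- bar_pusher: Part to lift: rigid blue plastic pusher, about 160 g. Rectangular foot 80 (its x) x 50 (y) x 24 mm high; centred on it an upright grip bar 64 mm long (x), 20 mm thick (y), from 24 to 64 mm above the underside: grip across its thickness. Origin: centre of the underside, z up. It sits loose in its mould, the foot's lower 18 mm in the cavity with about 2 mm play all round.
- bar_mould: Fixed aluminium block 120 (its x) x 110 (y) x 36 mm high with an open rectangular cavity 84 x 54 mm, 18 mm deep, in its top, aligned with the pusher. Origin at the centre of its underside, on the table. It changes places with the round mould from start to start.
- round_pusher: The bystander: a blue plastic pusher with a round foot 60 mm across and 24 mm high and a round knob grip 30 mm across, 64 mm high over all, in the 64 mm round cavity (18 mm deep) of an equal aluminium block (120 x 110 x 36 mm). Origin at the centre of its underside. It stays there.
- steel_tray: Loose empty steel tray 192 (its x) x 262 (its y) x 28 mm high, 0.45 kg. Origin at the centre of its underside, on the table. The inner floor is 4 mm above the origin and measures 170 x 240 mm; the walls are 28 mm high.
There are look-alikes about, which are no part of the job. Leave any green or turquoise look-alike of the bar_pusher alone.

How it is judged (in metres and radians):
On the way, in this order (a step that is already met when the one before it is completed fails the run):
1. the bar-grip pusher is held in the fingers, its foot clear of the mould (z of bar_pusher in the frame of bar_mould above 0.04 m and contact force between the fingers and bar_pusher above 1 N), for 0.1 s.
2. still held, it is lowered upright over the tray until its foot is less than 20 mm above the tray's floor (z of bar_pusher in the frame of steel_tray below 0.024 m and x of bar_pusher in the frame of steel_tray between -0.085 and 0.085 m and y of bar_pusher in the frame of steel_tray between -0.12 and 0.12 m and angle between bar_pusher's own z axis and vertical below 0.3 rad and contact force between the fingers and bar_pusher above 1 N), for 0.1 s.
At the end, for the whole second after the job is handed in: The bar-grip pusher stands at rest inside the tray, its foot flat on the tray's floor (within 5 mm of height, tilt under 7 degrees), the tray flat on the table; the round pusher is still in its mould (moved less than 15 mm, tilt under 8 degrees) (x of bar_pusher in the frame of steel_tray between -0.085 and 0.085 m and y of bar_pusher in the frame of steel_tray between -0.12 and 0.12 m and z of bar_pusher in the frame of steel_tray between 0 and 0.009 m and angle between bar_pusher's own z axis and vertical below 0.12 rad and angle between steel_tray's own z axis and vertical below 0.1 rad and height (world z) of steel_tray below 0.01 m and linear speed of bar_pusher below 0.02 m/s and distance of round_pusher from where it was at the start of the episode below 0.015 m and angle between round_pusher's own z axis and vertical below 0.15 rad); the robot touches nothing.
It fails at once if the round pusher is lifted out of its mould (distance of round_pusher from where it was at the start of the episode above 0.03 m).
It also fails if it takes over 37 s, if anything falls off the work surface, if the arm or the gripper's body presses on something with over 40 N, if the wrist force passes 120 N, or if a joint passes its speed limit or range.

## Working session

There is one attempt and no reset: what is moved stays moved. The work goes in short steps, Python scripts to look and compute and a tool call to move; the robot and the scene stay as the last step left them, time stands still between calls to the robot, and variables do not carry over. Pictures are saved under pics/ and viewed, and the job is handed in when it is done.

Besides the shell and the picture viewer there is one more tool, called after "Request:" as a command line: name --pt "numbers of a row" for each row, then --argument value for the rest. play_rows: Moves the arm, as the interface text tells. Its arguments: {"type":"object","properties":{"motion":{"type":"array","items":{"type":"array","items":{"type":"number"}}},"squeeze":{"type":"number"}},"required":["motion"]}

```bash
mkdir -p pics
cat > h.py <<'E'
import numpy as np, cv2
from workcell import sensors, grab_frame, job_done, finder
def ray(f,p):
    R,_=cv2.Rodrigues(np.array(f["rvec"],float)); t=np.array(f["tvec"],float).ravel()
    d=R.T@np.array([(p[0]-f["cx"])/f["fx"],(p[1]-f["cy"])/f["fy"],1.]); return -R.T@t,d
def at(f,p,z):
    c,d=ray(f,p); return c+d*(z-c[2])/d[2]
def proj(f,P):
    K=np.array([[f["fx"],0,f["cx"]],[0,f["fy"],f["cy"]],[0,0,1.]])
    return cv2.projectPoints(np.array(P,float).reshape(-1,1,3),np.array(f["rvec"],float),np.array(f["tvec"],float),K,None)[0].reshape(-1,2)
E
python3 - <<'E'
from h import *
import pickle
for n in("top","side"):
    f=grab_frame(n); cv2.imwrite(f"pics/{n}0.png",f["img"]); pickle.dump(f,open(n+"0.pkl","wb"))
    print(n,ray(f,[256,192])[0].round())
    for l in("bar_pusher","bar_mould","round_pusher","steel_tray"):
        for d in finder.spot_point(f,l)[:4]: print(l,np.round(d["point"]),round(d["conf"],2),at(f,d["point"],36 if 0 else (18 if 'pusher' in l else 0)).round(1))
print(sensors.state())
E
```

```text
top [ 380.  110. 1319.]
bar_pusher [175. 160.] 0.89 [618.1 345.9  18. ]
bar_pusher [182. 211.] 0.75 [450.9 320.4  18. ]
bar_pusher [129. 232.] 0.72 [383.5 488.2  18. ]
bar_mould [182. 210.] 0.84 [456.1 323.4   0. ]
round_pusher [362. 198.] 0.53 [ 491.2 -270.9   18. ]
round_pusher [183. 208.] 0.53 [459.7 317.3  18. ]
steel_tray [267. 175.] 0.63 [572.7  42.3   0. ]
side [ 402. 1311.  603.]
bar_pusher [289. 273.] 0.91 [391.6 506.2  18. ]
bar_pusher [206. 244.] 0.88 [609.9 386.9  18. ]
bar_mould [264. 239.] 0.83 [458.8 326.5   0. ]
round_pusher [260. 158.] 0.51 [ 505.6 -273.    18. ]
steel_tray [234. 194.] 0.8 [577.8  38.9   0. ]
{'time_s': 0.5, 'qpos': array([-7.14453757e+01,  1.83123053e+01,  8.96405325e+01, -1.87110945e-04,
        7.20417642e+01, -1.14722863e+00]), 'qvel': array([ 0.05121129,  0.08103653,  0.06104878, -0.04387466, -0.0067432 ,
        0.06962839]), 'effort': array([-2.96150511e-04, -4.11995387e+01, -2.32039315e+01,  7.25744641e-02,
        3.85063479e-02, -2.75095061e-05]), 'ee_pos': array([ 193.84003153, -541.3599667 ,  213.96145715]), 'ee_rot': array([ 86.96412112,  89.99459904, -73.33396822]), 'force': array([-0.26413302,  1.58385363,  0.40839075]), 'torque': array([ 0.01525532,  0.01613929, -0.0218878 ]), 'gripper_width': 91.19164161039977}
```

Run:
```python
import cv2
a=cv2.imread("pics/top0.png");b=cv2.imread("pics/side0.png")
cv2.imwrite("pics/top0b.png",cv2.resize(a,(800,600),interpolation=cv2.INTER_CUBIC));cv2.imwrite("pics/side0b.png",cv2.resize(b,(800,600),interpolation=cv2.INTER_CUBIC))
c=cv2.resize(a[125:265,90:250],None,fx=5,fy=4.28 if 0 else 5,interpolation=cv2.INTER_CUBIC)[:600]
cv2.imwrite("pics/topcrop.png",cv2.resize(a[140:260,100:240],None,fx=5,fy=5,interpolation=cv2.INTER_CUBIC))
```

```text
(no output)
```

View pics/top0b.png

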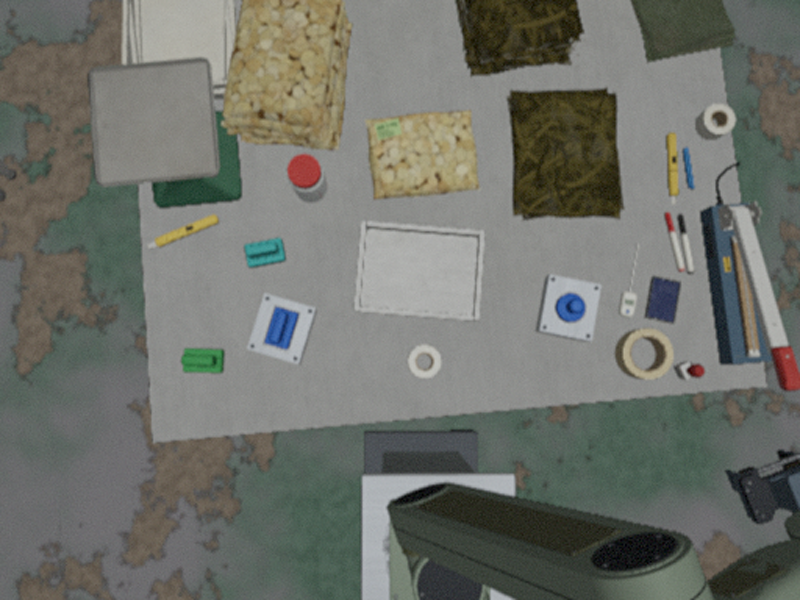

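View pics/side0b.png

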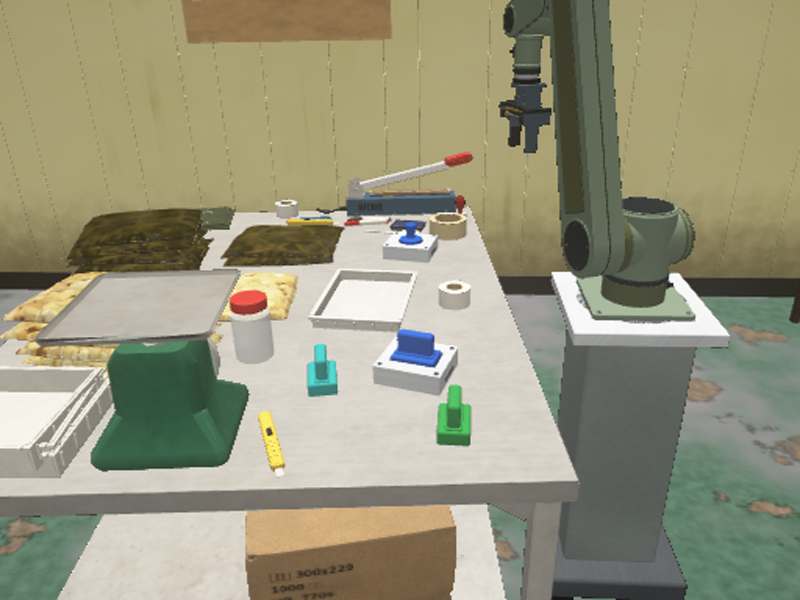

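View pics/topcrop.png

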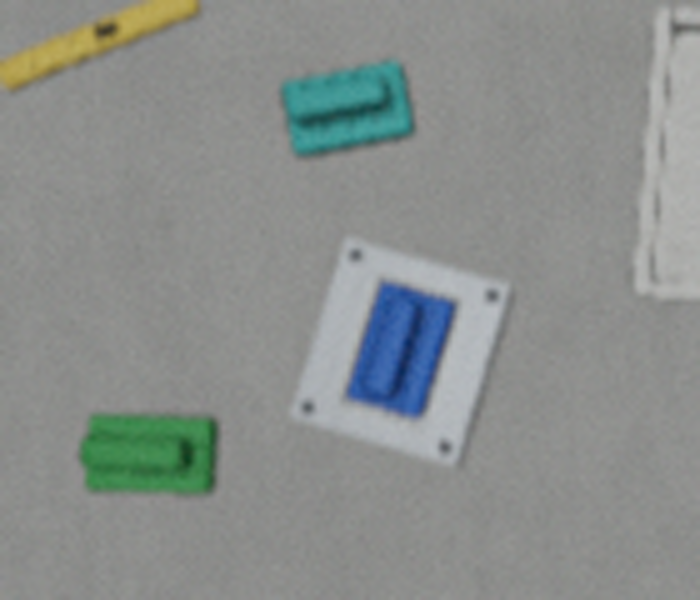

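The top view shows these candidates:
- Blue bar pusher in a pale mould, at (182,210).
- Turquoise look-alike on the table, at (170,161).
- Green look-alike on the table, at (130,231).
- Round blue pusher in the other mould, at (365,197).

I choose the blue bar in the mould, and the crop confirms it. The empty tray is at about (268,173). Next I'll fit the poses.

```bash
cat > fit.py <<'E'
from h import *
from scipy.optimize import minimize
def box(x,y,a,lx,ly,z0,z1):
    c,s=np.cos(a),np.sin(a)
    return [[x+c*u*lx/2-s*v*ly/2,y+s*u*lx/2+c*v*ly/2,z] for u in(-1,1) for v in(-1,1) for z in(z0,z1)]
S=4
def render(f,boxes):
    m=np.zeros((384*S,512*S),np.uint8)
    for b in boxes:
        p=proj(f,b); h=cv2.convexHull(((p+.5)*S).astype(np.float32)).astype(np.int32)
        cv2.fillConvexPoly(m,h,255)
    return cv2.resize(m,(512,384),interpolation=cv2.INTER_AREA).astype(float)/255
def pusher(x,y,a,z0=18,vis=36):
    return [box(x,y,a,80,50,max(vis,z0),z0+24),box(x,y,a,64,20,z0+24,z0+64)]
def bluemask(f,c,r=45):
    hsv=cv2.cvtColor(cv2.GaussianBlur(f["img"],(3,3),0),cv2.COLOR_BGR2HSV)
    m=((hsv[...,0]>100)&(hsv[...,0]<130)&(hsv[...,1]>120)).astype(np.uint8)
    n,l,st,ce=cv2.connectedComponentsWithStats(m)
    i=min(range(1,n),key=lambda i:np.hypot(*(ce[i]-c))+(1e3 if st[i,4]<30 else 0))
    return (l==i).astype(float)
def fit(items,p0,**k):
    def cost(p): return sum(abs(render(f,pusher(p[0],p[1],p[2]/50,**k))-m).sum()/m.sum() for f,m in items)
    best=None
    for da in(-10,0,10):
        q=np.array(p0,float)+[0,0,da]
        r=minimize(cost,q,method="Nelder-Mead",options=dict(initial_simplex=[q,q+[8,0,0],q+[0,8,0],q+[0,0,8]],xatol=.1))
        if best is None or r.fun<best.fun: best=r
    return best.x[0],best.x[1],np.degrees(best.x[2]/50),best.fun
E
python3 - <<'E'
from fit import *
import pickle
t=pickle.load(open("top0.pkl","rb"));s=pickle.load(open("side0.pkl","rb"))
# mould from top corners
C=[(347,238),(512,285),(458,465),(292,412)]
P=np.array([at(t,(100+a/5-.4,140+b/5-.4),36) for a,b in C]);print(P.round(1).tolist(),P.mean(0).round(1))
for i in range(4):
    d=P[(i+1)%4]-P[i];print(np.linalg.norm(d).round(1),np.degrees(np.arctan2(d[1],d[0])).round(1))
mt=bluemask(t,(181,210));ms=bluemask(s,(265,222));print(mt.sum(),ms.sum())
p0=[P[:,0].mean(),P[:,1].mean(),np.radians(-15)*50]
for it in([(t,mt)],[(s,ms)],[(t,mt),(s,ms)]): print(np.round(fit(it,p0),2))
for nm,f,cen in(("t",t,(268,173)),("s",s,(234,192))):
    print(nm)
E
python3 - <<'E'
import cv2
a=cv2.imread("pics/top0.png");cv2.imwrite("pics/tray.png",cv2.resize(a[130:215,215:325],None,fx=7,fy=7,interpolation=cv2.INTER_CUBIC))
E
```

```text
[[526.7, 359.4, 36.0], [496.2, 252.9, 36.0], [380.8, 286.4, 36.0], [414.8, 392.7, 36.0]] [454.6 322.8  36. ]
110.7 -106.0
120.2 163.9
111.6 72.3
116.8 -16.6
340.0 484.0
[ 4.5450e+02  3.2305e+02 -1.6900e+01  1.9000e-01]
[ 4.5444e+02  3.2780e+02 -2.0860e+01  2.1000e-01]
[ 4.5387e+02  3.2354e+02 -1.5900e+01  4.2000e-01]
t
s
```

View pics/tray.png

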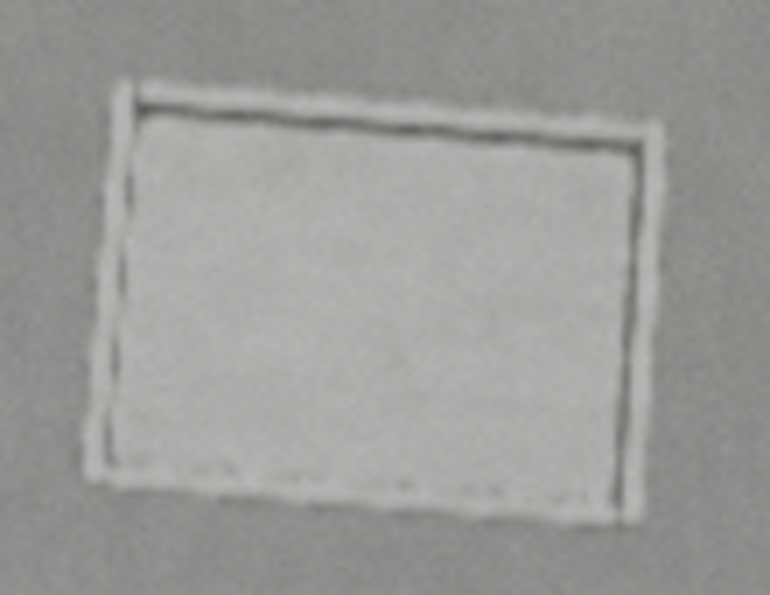

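Run:
```python
from fit import *
import pickle
t=pickle.load(open("top0.pkl","rb"));s=pickle.load(open("side0.pkl","rb"))
P=np.array([at(t,(215+a/7-.43,130+b/7-.43),28) for a,b in [(118,82),(660,122),(640,522),(88,482)]]);print(P.round(),P.mean(0).round(1))
x,y,a=454,323.5,np.radians(-16.3)
o=cv2.resize(t["img"],None,fx=4,fy=4,interpolation=cv2.INTER_CUBIC);q=cv2.resize(s["img"],None,fx=4,fy=4,interpolation=cv2.INTER_CUBIC)
for f,im in((t,o),(s,q)):
    for b in pusher(x,y,a)+[box(x,y,a,120,110,0,36)]:
        h=cv2.convexHull(((proj(f,b)+.5)*4).astype(np.float32)).astype(np.int32);cv2.polylines(im,[h],True,(0,0,255),1)
cv2.imwrite("pics/ov.png",np.hstack([o[720:960,590:890],q[800:1040,920:1220]]).repeat(1,0))
```

```text
[[679. 159.  28.]
 [660. -96.  28.]
 [472. -84.  28.]
 [491. 172.  28.]] [575.7  38.1  28. ]
```

View pics/ov.png

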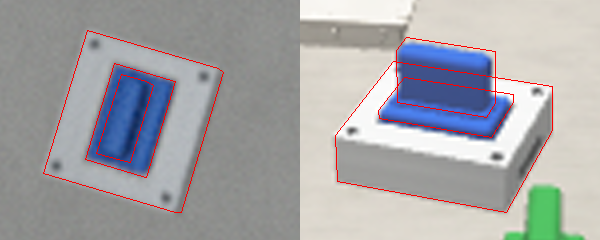

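Request:
play_rows --pt "0.03 0.015 0.01 0.1 1" --pt "0.06 0.03 0.02 0.2 1" --pt "0.09 0.05 0.02 0.3 1" --pt "0.115 0.075 0.02 0.4 1" --pt "0.14 0.1 0.02 0.5 1" --pt "0.165 0.13 0.02 0.6 1" --pt "0.185 0.16 0.02 0.7 1" --pt "0.205 0.19 0.02 0.8 1" --squeeze 25

```text
time_s: 1.17
ee_pos: [399.8, -349.8, 234.0]
ee_rot: [96.2, 90.0, -18.0]
force: [0.2, -0.2, -0.2]
gripper_width: 91.4
```

The overlay of the fitted model matches both views: pusher at about (454, 323.5) with yaw −16.3°, tray centre at (576, 38). I'll continue the approach.

Request:
play_rows --pt "0.015 0.035 0 0.09 1" --pt "0.03 0.07 0 0.18 1" --pt "0.045 0.105 0 0.27 1" --pt "0.055 0.14 0 0.36 1" --pt "0.065 0.175 0 0.45 1" --pt "0.075 0.21 0 0.54 1" --pt "0.08 0.245 0 0.63 1" --pt "0.085 0.28 0 0.72 1"

```text
time_s: 1.83
ee_pos: [484.0, -69.6, 234.1]
ee_rot: [67.2, 90.0, -5.7]
force: [0.9, -0.9, -0.3]
gripper_width: 91.0
```

Request:
play_rows --pt "0 0.035 0 0.09 1" --pt "0 0.07 0 0.18 1" --pt "0 0.105 0 0.27 1" --pt "0 0.14 0 0.36 1" --pt "-0.005 0.175 0 0.45 1" --pt "-0.01 0.21 0 0.54 1" --pt "-0.015 0.245 0 0.63 1" --pt "-0.02 0.28 0 0.72 1"

```text
time_s: 2.5
ee_pos: [463.3, 210.3, 234.2]
ee_rot: [52.7, 90.0, 21.0]
force: [0.4, 0.2, -0.4]
gripper_width: 91.5
```

Request:
play_rows --pt "0 0.035 0 0.09 1" --pt "-0.004 0.07 -0.01 0.18 1" --pt "-0.008 0.1 -0.03 0.269 1" --pt "-0.01 0.114 -0.055 0.269 1" --pt "-0.01 0.114 -0.08 0.269 1" --pt "-0.01 0.114 -0.1 0.269 1" --pt "-0.01 0.114 -0.11 0.269 1" --pt "-0.01 0.114 -0.11 0.269 1"

```text
time_s: 3.17
ee_pos: [452.5, 321.8, 121.7]
ee_rot: [-129.6, 89.7, -146.2]
force: [-0.3, -1.0, 0.2]
gripper_width: 90.7
```

Run:
```python
from fit import *
st=sensors.state();print(st["ee_pos"],st["ee_rot"])
s=grab_frame("side");t=grab_frame("top")
x,y,_=st["ee_pos"];print(proj(s,[st["ee_pos"]]),proj(s,[[454,323.5,82]]))
cv2.imwrite("pics/pre.png",np.hstack([cv2.resize(f["img"][a:a+100,b:b+100],None,fx=4,fy=4,interpolation=cv2.INTER_CUBIC) for f,a,b in((t,160,130),(s,150,215))]))
```

```text
[452.51289091 321.79133131 121.74291447] [-129.61322808   89.72080465 -146.15342224]
[[266.42099735 198.69225701]] [[265.977246   212.22401983]]
```

View pics/pre.png

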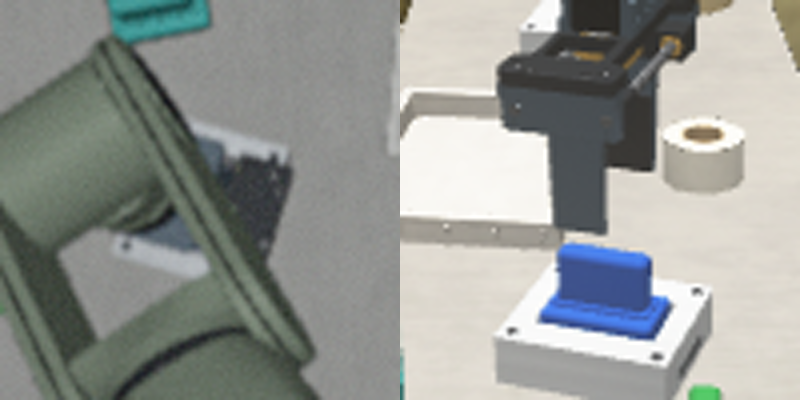

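The side view shows the near finger at about (360,207) in the full image, above and in front of the bar, and the jaws aligned across its thickness. I'll go down.

Request:
play_rows --pt "0 0 -0.012 0 1" --pt "0 0 -0.024 0 1" --pt "0 0 -0.036 0 1" --pt "0 0 -0.048 0 1" --pt "0 0 -0.058 0 1" --pt "0 0 -0.068 0 1" --pt "0 0 -0.075 0 1" --pt "0 0 -0.075 0 1"

```text
time_s: 3.93
ee_pos: [453.4, 322.2, 48.0]
ee_rot: [-131.1, 89.9, -147.6]
force: [0.4, 0.1, -0.3]
gripper_width: 91.5
```

Run:
```python
from fit import *
s=grab_frame("side")
st=sensors.state();print(st["ee_pos"],st["ee_rot"],st["force"])
cv2.imwrite("pics/pre2.png",np.hstack([cv2.resize(f["img"][a:a+100,b:b+100],None,fx=5,fy=5,interpolation=cv2.INTER_CUBIC) for f,a,b in((s,160,215),)]))
```

```text
[453.72353383 322.47511556  48.68193869] [-133.80830323   89.95976199 -150.36225403] [-0.67658012  0.97804741  0.3595038 ]
```

View pics/pre2.png

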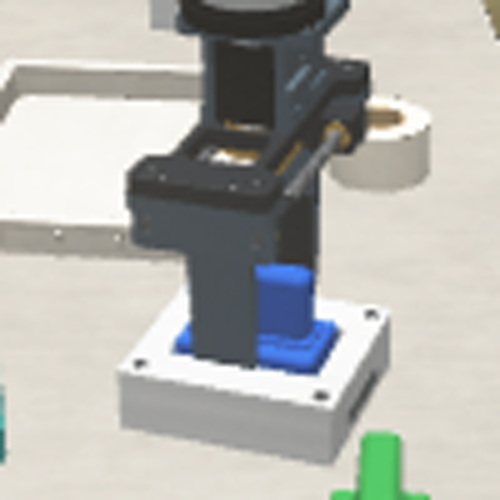

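The fingers straddle the bar with their tips just above the foot, and no contact force shows. I'll close.

Request:
play_rows --pt "0 0 0 0 0.5" --pt "0 0 0 0 0.3" --pt "0 0 0 0 0.15" --pt "0 0 0 0 0.1" --pt "0 0 0 0 0" --pt "0 0 0 0 0" --pt "0 0 0 0 0" --pt "0 0 0 0 0" --squeeze 25

```text
time_s: 4.65
ee_pos: [453.8, 322.6, 49.0]
ee_rot: [77.6, 90.0, 61.1]
force: [-0.4, -0.2, -0.5]
gripper_width: 40.4
```

Request:
play_rows --pt "0 0 0 0 0" --pt "0 0 0 0 0" --pt "0 0 0 0 0" --pt "0 0 0 0 0" --pt "0 0 0 0 0" --pt "0 0 0 0 0" --pt "0 0 0 0 0" --pt "0 0 0 0 0"

```text
time_s: 5.32
ee_pos: [453.9, 322.8, 49.0]
ee_rot: [73.4, 90.0, 56.9]
force: [-0.1, 1.6, -0.7]
gripper_width: 20.3
```

The opening is 20.3 mm, which is the bar's thickness. I'll lift straight up.

Request:
play_rows --pt "0 0 0.004 0 0" --pt "0 0 0.01 0 0" --pt "0 0 0.018 0 0" --pt "0 0 0.028 0 0" --pt "0 0 0.042 0 0" --pt "0 0 0.058 0 0" --pt "0 0 0.074 0 0" --pt "0 0 0.09 0 0"

```text
time_s: 5.98
ee_pos: [453.8, 322.5, 140.7]
ee_rot: [43.2, 90.0, 26.6]
force: [0.3, -0.6, -2.5]
gripper_width: 20.0
```

Run:
```python
from fit import *
s=grab_frame("side")
st=sensors.state();print(st["ee_pos"],st["ee_rot"],st["force"],st["gripper_width"])
cv2.imwrite("pics/lift.png",cv2.resize(s["img"][130:260,200:330],None,fx=4,fy=4,interpolation=cv2.INTER_CUBIC))
```

```text
[455.51611025 323.72479707 144.07749287] [50.50291741 89.59140273 33.95773994] [1.78146539 0.93611099 0.26348832] 20.080515670013614
```

View pics/lift.png

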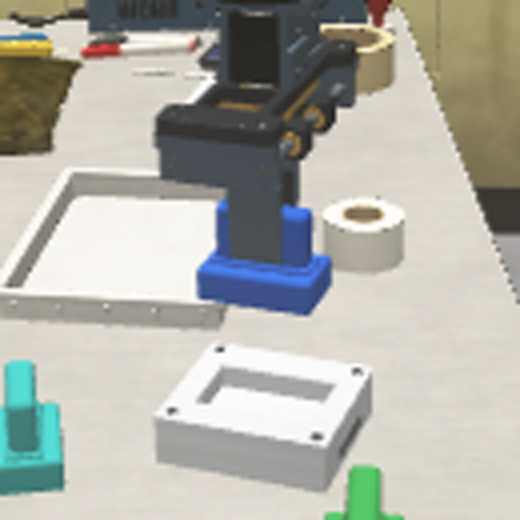

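The side view shows the pusher held upright and clear of the mould, with its foot at about (266,200). I'll carry it to the tray.

Request:
play_rows --pt "0.004 -0.01 0 0 0" --pt "0.012 -0.028 0 0 0" --pt "0.022 -0.053 0 0 0" --pt "0.033 -0.078 0 0 0" --pt "0.044 -0.103 0 0 0" --pt "0.055 -0.128 0 0 0" --pt "0.066 -0.153 0 0 0" --pt "0.077 -0.178 0 0 0"

```text
time_s: 6.7
ee_pos: [530.4, 142.3, 138.0]
ee_rot: [-139.3, 89.9, -155.8]
force: [0.5, -0.7, -2.1]
gripper_width: 20.0
```

Request:
play_rows --pt "0.011 -0.025 0 0 0" --pt "0.022 -0.05 0 0 0" --pt "0.032 -0.073 0 0 0" --pt "0.04 -0.093 -0.005 0 0" --pt "0.045 -0.107 -0.015 0 0" --pt "0.045 -0.107 -0.03 0 0" --pt "0.045 -0.107 -0.045 0 0" --pt "0.045 -0.107 -0.05 0 0"

```text
time_s: 7.37
ee_pos: [573.2, 36.7, 85.5]
ee_rot: [-161.6, 89.6, -178.2]
force: [-0.8, -0.7, -2.2]
gripper_width: 19.6
```

Run:
```python
from fit import *
s=grab_frame("side")
st=sensors.state();print(st["ee_pos"],st["ee_rot"],st["force"],st["gripper_width"])
cv2.imwrite("pics/over.png",cv2.resize(s["img"][110:230,180:310],None,fx=4,fy=4,interpolation=cv2.INTER_CUBIC))
```

```text
[573.24837679  37.09348261  85.58519904] [-161.54923216   89.60758816 -178.11242266] [ 0.14189115  0.06544732 -2.53396265] 19.828219410895404
```

View pics/over.png

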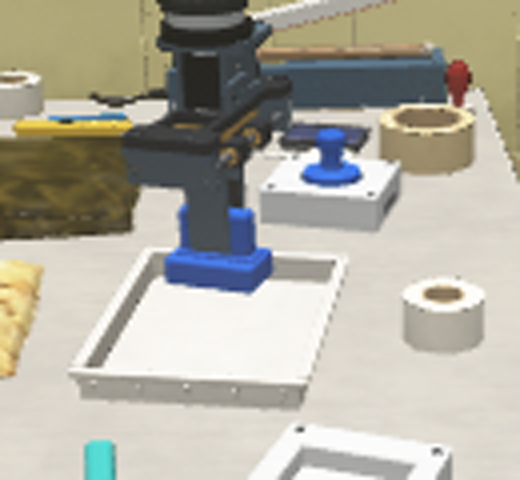

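The pusher is still held upright above the tray. I'll lower it slowly.

Request:
play_rows --pt "0 0 -0.01 0 0" --pt "0 0 -0.02 0 0" --pt "0 0 -0.03 0 0" --pt "0 0 -0.037 0 0" --pt "0 0 -0.042 0 0" --pt "0 0 -0.046 0 0" --pt "0 0 -0.049 0 0" --pt "0 0 -0.049 0 0"

```text
time_s: 8.08
ee_pos: [575.6, 37.7, 39.4]
ee_rot: [-165.6, 90.0, 177.9]
force: [0.4, -0.7, -2.7]
gripper_width: 20.0
```

Request:
play_rows --pt "0 0 0 0 0" --pt "0 0 -0.001 0 0" --pt "0 0 -0.002 0 0" --pt "0 0 -0.003 0 0" --pt "0 0 -0.004 0 0" --pt "0 0 -0.004 0 0" --pt "0 0 -0.004 0 0" --pt "0 0 -0.004 0 0"

```text
time_s: 8.75
ee_pos: [575.8, 37.6, 36.0]
ee_rot: [74.5, 90.0, 58.0]
force: [-0.1, -0.2, -0.8]
gripper_width: 20.0
```

Request:
play_rows --pt "0 0 -0.0005 0 0" --pt "0 0 -0.001 0 0" --pt "0 0 -0.001 0 0" --pt "0 0 -0.001 0 0" --pt "0 0 -0.001 0 0" --pt "0 0 -0.001 0 0" --pt "0 0 -0.001 0 0" --pt "0 0 -0.001 0 0"

```text
time_s: 9.42
ee_pos: [575.9, 37.7, 35.0]
ee_rot: [47.4, 90.0, 30.8]
force: [0.3, -0.1, -2.2]
gripper_width: 20.0
```

Run:
```python
from fit import *
s=grab_frame("side")
st=sensors.state();print(st["ee_pos"],st["force"],st["gripper_width"])
cv2.imwrite("pics/down.png",cv2.resize(s["img"][110:230,180:310],None,fx=4,fy=4,interpolation=cv2.INTER_CUBIC))
```

```text
[575.8691008   37.65589976  35.01480805] [ 0.81559445  0.08322236 -1.64109262] 19.545327540660246
```

View pics/down.png

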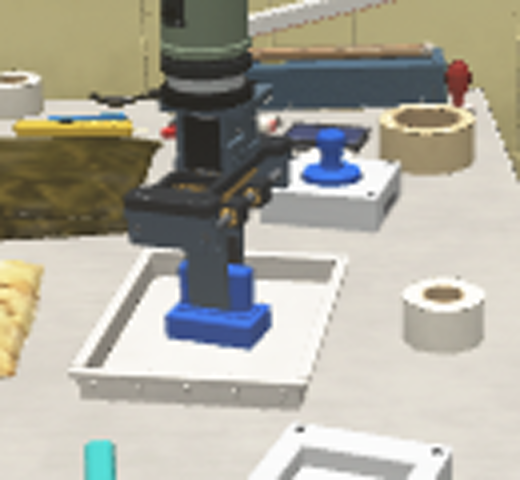

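The wrist still carries the weight, so the foot is just short of the floor. I'll go down a little further.

Request:
play_rows --pt "0 0 -0.0005 0 0" --pt "0 0 -0.001 0 0" --pt "0 0 -0.001 0 0" --pt "0 0 -0.001 0 0" --pt "0 0 -0.001 0 0" --pt "0 0 -0.001 0 0" --pt "0 0 -0.001 0 0" --pt "0 0 -0.001 0 0"

```text
time_s: 10.13
ee_pos: [575.9, 37.7, 35.0]
ee_rot: [28.0, 90.0, 11.5]
force: [-1.5, -0.4, 5.4]
gripper_width: 19.4
```

The height stays at 35.0 mm and the force has turned to +5 N, so the pusher is on the floor. I'll release.

Request:
play_rows --pt "0 0 0 0 0.3" --pt "0 0 0 0 0.4" --pt "0 0 0 0 0.5" --pt "0 0 0 0 0.6" --pt "0 0 0 0 0.7" --pt "0 0 0 0 0.7" --pt "0 0 0 0 0.7" --pt "0 0 0 0 0.7"

```text
time_s: 10.8
ee_pos: [575.8, 37.6, 33.9]
ee_rot: [154.3, 90.0, 137.7]
force: [0.0, 0.7, 1.0]
gripper_width: 63.8
```

Request:
play_rows --pt "0 0 0.0 0 0.7" --pt "0 0 0.01 0 0.7" --pt "0 0 0.025 0 0.7" --pt "0 0 0.045 0 0.7" --pt "0 0 0.07 0 0.7" --pt "0 0 0.1 0 0.7" --pt "0 0 0.13 0 0.7" --pt "0 0 0.16 0 0.7"

```text
time_s: 11.47
ee_pos: [575.5, 37.6, 196.2]
ee_rot: [24.9, 90.0, 8.3]
force: [0.2, 1.1, -0.6]
gripper_width: 63.8
```

Request:
play_rows --pt "0 -0.03 0.02 0 0.7" --pt "-0.01 -0.06 0.03 0 0.7" --pt "-0.03 -0.09 0.03 0 0.7" --pt "-0.05 -0.12 0.03 0 0.7" --pt "-0.07 -0.15 0.03 0 0.7" --pt "-0.09 -0.18 0.03 0 0.7" --pt "-0.1 -0.2 0.03 0 0.7" --pt "-0.1 -0.2 0.03 0 0.7"

```text
time_s: 12.13
ee_pos: [473.7, -165.4, 225.0]
ee_rot: [-71.5, 89.9, -88.3]
force: [0.8, 0.1, -0.2]
gripper_width: 64.0
```

Run:
```python
from fit import *
s=grab_frame("side");t=grab_frame("top")
st=sensors.state();print(st["time_s"],st["ee_pos"],st["force"],st["gripper_width"])
def P(f,x,y,z): return proj(f,[[x,y,z]])[0]
it=[(f,bluemask(f,P(f,576,38,40))) for f in (s,)]
print([m.sum() for _,m in it],fit(it,[576,38,-14],z0=4,vis=4))
m=bluemask(t,P(t,576,38,40));print(m.sum(), fit([(t,m)],[576,38,-14],z0=4,vis=4))
cv2.imwrite("pics/end.png",np.hstack([cv2.resize(f["img"][a:a+120,b:b+130],None,fx=3,fy=3,interpolation=cv2.INTER_CUBIC) for f,a,b in((t,110,210),(s,110,180))]))
```

```text
12.2333 [ 475.67188082 -162.71438081  224.75376909] [-0.09456541  0.10100215 -0.32739016] 64.26749525316397
[np.float64(371.0)] (np.float64(578.7470973524103), np.float64(29.013525710638604), np.float64(-49.61132703012872), np.float64(0.25615982241953383))
301.0 (np.float64(576.0922228652264), np.float64(36.499308770576135), np.float64(-16.961477542243593), np.float64(0.2967103120317895))
```

View pics/end.png

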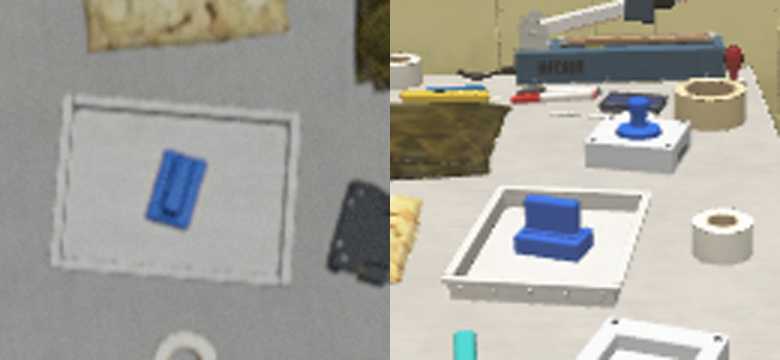

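The pusher stands upright in the middle of the tray, the round pusher is in its mould, and the arm is clear of everything. I'll hand in.

```bash
python3 -c "
from workcell import job_done; print(job_done())"
```

```text
the job is handed in; nothing more can be done
None
```

I lifted the blue bar pusher out of its mould, set it down in the steel tray, and let go only after the wrist force showed it was on the floor (+5 N). The job was handed in at about 12 s of the 37 s allowed, and no verdict was reported.

- **Last pictures:** both views show the pusher upright near the tray's centre and the tray flat. The side view shows the round pusher still in its mould. The arm was clear at about 225 mm height.
- **Position checks:** the top-view fit put the pusher at about (576, 36) mm with yaw −17°, which agrees with where I released it.
- **Disagreement:** the fit from the side view alone gave a yaw of −50° and was about 9 mm off in y. I put this down to the view's poor sensitivity to yaw and trusted the top view and the picture instead.

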